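# Load a converter chassis, cam its end panel tight and latch the lid

## Task

Put every loose converter module from the bench into the open bay of the chassis. Then see that both orange cam locks are open, push the blue end panel home and turn both cam locks fully to the locked stop so that they draw its studs in and hold the panel tight, and after that swing the yellow lid shut and press it down until its tab catches behind the panel's rim and it stays closed. Leave the wire spool, the screwdriver and the meter where they are.

Things in the scene. Friction and masses are not known exactly. Their poses are not given: they have to be found in the camera images.
- chassis: metal chassis, fixed; origin under its middle, z = 0 at the table, yaw within 0.25 rad. Footprint x -126 to 126 mm, y -120 to 94. Module bay open on top: x -68 to 68, y -80 (the panel when home) to 80, floor 12 mm above the table, white walls 5 to 8 mm thick, rim at 50. End panel on the -y side, lid hinge along the +y side, cam locks at (-99, -48) and (99, -48) mm in open wells beside the bay.
- module1: one of up to four small power converter modules (two to four are present), 20 mm (its x) by 36 mm (its y) by 30 mm high (its z): dark ribbed metal block with a green circuit board on top. Origin at the centre of its underside. About 90 g. Starts upright on the table, any yaw.
- module2: one of up to four small power converter modules (two to four are present), 20 mm (its x) by 36 mm (its y) by 30 mm high (its z): dark ribbed metal block with a green circuit board on top. Origin at the centre of its underside. About 90 g. Starts upright on the table, any yaw.
- module3: one of up to four small power converter modules (two to four are present), 20 mm (its x) by 36 mm (its y) by 30 mm high (its z): dark ribbed metal block with a green circuit board on top. Origin at the centre of its underside. About 90 g. Starts upright on the table, any yaw.
- module4: one of up to four small power converter modules (two to four are present), 20 mm (its x) by 36 mm (its y) by 30 mm high (its z): dark ribbed metal block with a green circuit board on top. Origin at the centre of its underside. About 90 g. Starts upright on the table, any yaw.
- panel (a joint): opening of the blue end panel, m: 0 = home, grows as it slides out along the chassis's -y, stop 0.032; starts 0.022 to 0.030. About 2 N friction. Below 0.005 a rubber seal pushes back with up to 8 N: pushed home and let go it springs back to about 0.004, only the cams hold it tight. Two brass headed studs (x -99 and 99 mm) point from it into the cam drums.
- panel_grip (a point): grip point of the panel, 72 mm above the table: the black upright tab on the middle of its top edge, 50 mm along x, 12 mm thick along y, from 46 to 78 mm height. The panel itself is 252 mm long, 12 mm thick, top at 50 mm. Axes as the chassis's; moves with the panel.
- cam_a (a joint): turn of the cam lock on the chassis's -x side (nearer the robot): 0 = open (drum's mouth faces the panel), grows clockwise from above, stop at 1.4 = locked. Starts 0 to 0.9, stays where left, needs up to 0.25 N m. Below 0.15 it lets the stud's head in; turned on while panel is below 0.005 it draws the stud. At 0 its bar grip lies along the chassis's y, at 1.4 nearly along x.
- cam_a_grip (a point): on the turning axis of cam_a, near the top of its orange bar grip, 68 mm above the table; its y axis runs along the bar. The bar is 46 mm long, 10 mm thick, from 48 to 72 mm above the table, on a steel drum 47 mm across with a curved slot in its wall.
- cam_b (a joint): turn of the cam lock on the chassis's +x side (farther from the robot): 0 = open (drum's mouth faces the panel), grows clockwise from above, stop at 1.4 = locked. Starts 0 to 0.9, stays where left, needs up to 0.25 N m. Below 0.15 it lets the stud's head in; turned on while panel is below 0.005 it draws the stud. At 0 its bar grip lies along the chassis's y, at 1.4 nearly along x.
- cam_b_grip (a point): on the turning axis of cam_b, near the top of its orange bar grip, 68 mm above the table; its y axis runs along the bar. The bar is 46 mm long, 10 mm thick, from 48 to 72 mm above the table, on a steel drum 47 mm across with a curved slot in its wall.
- lid (a joint): opening of the yellow lid, rad: 0 = shut flat on the rim, 1.57 = upright, stop 1.8; starts 1.45 to 1.75. A spring lifts it (to about 0.6) if let go before its tab has caught. Shutting takes 1 to 2 N at the free edge, a few N more at the end as the sprung tab under that edge snaps below a bead on the panel's inner face; it catches only if the panel is tight (below 0.002).
- lid_hinge (a point): middle of the lid's hinge line, 54 mm above the table, at (0, 86) mm in the chassis's frame; the hinge line runs along the chassis's x. The lid is 142 mm wide along x, 164 mm from hinge to free edge, 5 mm thick; its outer (when shut: upper) face lies 1 mm outside the hinge line.
- lid_edge (a point): middle of the lid's free edge, on its outer (when shut: upper) face, 164 mm from the hinge. When shut it lies at (0, -78, 55) mm in the chassis's frame.
- spool: bystander: copper-coloured wire spool, 48 mm diameter, 40 mm high, standing on the table. Origin at the centre of its underside. Leave it.
- driver: bystander: screwdriver, 160 mm long, lying on the table along its own x. Leave it.
- meter: bystander: yellow hand-held meter, 75 by 140 by 34 mm, lying on the table. Origin at the centre of its underside. Leave it.

How it is judged:
On the way, in this order (a step that is already met when the one before it is completed fails the run):
1. every module present lies in the bay, let go and at rest (x of module1 in the frame of chassis between -0.068 and 0.068 m and y of module1 in the frame of chassis between -0.1 and 0.08 m and z of module1 in the frame of chassis between 0.005 and 0.045 m and x of module2 in the frame of chassis between -0.068 and 0.068 m and y of module2 in the frame of chassis between -0.1 and 0.08 m and z of module2 in the frame of chassis between 0.005 and 0.045 m and x of module3 in the frame of chassis between -0.068 and 0.068 m and y of module3 in the frame of chassis between -0.1 and 0.08 m and z of module3 in the frame of chassis between 0.005 and 0.045 m and x of module4 in the frame of chassis between -0.068 and 0.068 m and y of module4 in the frame of chassis between -0.1 and 0.08 m and z of module4 in the frame of chassis between 0.005 and 0.045 m and linear speed of each of module1, module2, module3, module4 below 0.03 m/s and contact force between the fingers and module1 below 0.2 N and contact force between the fingers and module2 below 0.2 N and contact force between the fingers and module3 below 0.2 N and contact force between the fingers and module4 below 0.2 N), for 0.2 s.
2. the end panel is home and both cam locks are turned to the locked stop (value of joint panel below 0.002 m and value of joint each of cam_a, cam_b above 1.2 rad), for 0.2 s.
3. the lid is shut (value of joint lid below 0.04 rad), for 0.2 s.
At the end, for the whole second after the job is handed in: every module present lies in the bay (between its walls, below the rim) at rest; the panel stands within 2 mm of home with both cams turned to 1.2 rad or more of their 1.4; the lid stays shut by its tab (within 0.04 rad) (all of step 2 and x of module1 in the frame of chassis between -0.068 and 0.068 m and y of module1 in the frame of chassis between -0.1 and 0.08 m and z of module1 in the frame of chassis between 0.005 and 0.045 m and x of module2 in the frame of chassis between -0.068 and 0.068 m and y of module2 in the frame of chassis between -0.1 and 0.08 m and z of module2 in the frame of chassis between 0.005 and 0.045 m and x of module3 in the frame of chassis between -0.068 and 0.068 m and y of module3 in the frame of chassis between -0.1 and 0.08 m and z of module3 in the frame of chassis between 0.005 and 0.045 m and x of module4 in the frame of chassis between -0.068 and 0.068 m and y of module4 in the frame of chassis between -0.1 and 0.08 m and z of module4 in the frame of chassis between 0.005 and 0.045 m and linear speed of each of module1, module2, module3, module4 below 0.03 m/s and value of joint lid below 0.04 rad); the robot touches nothing.
It fails at once if the spool is pushed more than 30 mm (distance of spool from where it was at the start of the episode above 0.03 m).
It fails at once if the driver is pushed more than 30 mm (distance of driver from where it was at the start of the episode above 0.03 m).
It fails at once if the meter is pushed more than 30 mm (distance of meter from where it was at the start of the episode above 0.03 m).
Of module1, module2, module3, module4 only 2 to 4 are there at a start; the rules pass over those that are not, and their reading is None.
At some moment in a run one of module1, module2, module3, module4 may be knocked a few centimetres aside while the robot is not near it.
Once in a run the grip may slacken for a moment while it holds something.
It also fails if it takes over 210 s, if anything falls off the work surface, if the arm or the gripper's body presses on something with over 40 N, if the wrist force passes 120 N, or if a joint passes its speed limit or range.

## Robot

A 6-joint arm with a two-finger parallel gripper is mounted at the origin on the work surface. World frame = base frame: x ahead of the robot, y to its left, z up, the work surface at z = 0. Lengths are in m, angles in rad, forces in N, time in s.
With the tool pointing down it reaches from about 0.2 to 0.875 m from the base axis. Payload 3.4 kg.
Tool frame: the origin (TCP) lies midway between the tips of the shut fingers; the grasp point (between the pads) lies 19 mm behind it (r.pinch_z is the distance from the TCP to the grasp point, in m); z points along the fingers, y is the line along which they close (so a half turn about z gives the same grasp; the last joint's range is limited). The gripper opens to 94 mm and grips with 3 to 60 N. Pads are 16 mm wide; open, the fingers measure 119 mm over their backs; the gripper's body (75 mm by 177 mm) begins 78 mm behind the grasp point.
Start: joints at [-1.422, 0.276, 1.505, -0, 1.361, -0.121], TCP at [0.153, -0.554, 0.205] pointing down, gripper open.
Joint ranges: [-2.89, 2.89], [-0.75, 2.08], [0.22, 2.7], [-1.18, 4.32], [0.11, 2.71], [-2.7, 2.7]. Speed limits (rad/s): [2.57, 2.57, 3.14, 3.14, 3.14, 3.14].

## Interface

Orientations are given as a unit quaternion [w, x, y, z].
In Python, from plant import r, optics gives the robot as it stands (r), with the cameras (optics). Calls block until the motion is done:
- r.move_to(position, orientation): joint-space move of the TCP to a pose.
- r.move_l(position, rot=None, vel=0.15, guard=None): straight line of the TCP; rot=None keeps the orientation; vel is the mean speed in m/s. With guard (N) it stops when the force on the tool has changed by that much, and returns True; else False.
- r.movej(angles): joint-space move.
- r.gripper_to(opening, f_grip=None): finger opening in m; f_grip is the grip in N (None keeps the last); returns when the fingers have stopped.
- r.hold(seconds).
- r.inverse_kinematics(position, orientation): joint angles nearest the present ones, or None.
- optics.snapshot(name): name is "side" or "top"; returns the picture (420x560x3 uint8, red, green, blue); there is no depth.
- optics.get_calibration(name): a dict with "fx", "fy", "cx", "cy" (pixels), "position" and "orientation" of the camera in the world. Camera axes: x right, y down, z forward; pixel columns grow to the right and rows downward; lengths in m; the calibration is good to about 2 mm. A picture is of the moment at which its call begins. get_calibration takes no time and is no camera call.
A pose or a line that the arm cannot do raises r.PlanningError and nothing moves.
- r.sign_off(): hands the job in; it is judged then, once.
Readings, each from a call of its own:
- r.get_t(): time.
- r.get_joints(): joint angles.
- r.get_dq(): joint speeds.
- r.get_joint_efforts(): joint torques, N m.
- r.get_ee_pos(): TCP position.
- r.get_tool_rot(): TCP orientation.
- r.get_wrist_force(): force on the tool from outside, world axes, zero at the start.
- r.get_torque(): the same for the moment, N m.
- r.get_opening(): finger opening in m.
- r.get_finger_force(): force on a finger pad.
Only numpy, scipy, OpenCV 4.12 (cv2) and the standard library are available. Lean on these libraries where they do the work, as an engineer would, in place of code of your own. Each camera call takes 0.05 s, during which the arm holds its last target. There are 200 camera calls.

## Working session

There is one attempt and no reset: what is moved stays moved. The work goes in short steps, each a Python script; the robot and the scene stay as the last script left them, time stands still between calls to the robot, and variables do not carry over. Pictures are saved under pics/ and viewed, at most 14 in all, crops included, and the job is handed in when it is done.

```bash
ls; mkdir -p pics; python3 - <<'E'
from plant import r, optics
import cv2
for n in("side","top"):
    cv2.imwrite(f"pics/{n}0.png",optics.snapshot(n)[:,:,::-1]); print(n,optics.get_calibration(n))
print(r.get_t(),r.pinch_z,r.get_tool_rot())
E
```

```text
pics
plant.py
side {'fx': 433.6340742966628, 'fy': 433.6340742966628, 'cx': 282.0572625521608, 'cy': 215.71426906824274, 'position': array([ 0.28271162, -0.73166783,  0.67934324]), 'orientation': array([-0.45178059,  0.87717696, -0.13902141,  0.08442708])}
top {'fx': 401.8664311190965, 'fy': 401.8664311190965, 'cx': 283.7806289158237, 'cy': 209.29834218690254, 'position': array([0.40167011, 0.04833426, 1.04572297]), 'orientation': array([ 0.05116204, -0.69794212,  0.7116907 , -0.06128295])}
0.1 0.0188 [-8.03221064e-04  9.90914082e-01  1.34494003e-01 -7.93169501e-06]
```

View pics/top0.png

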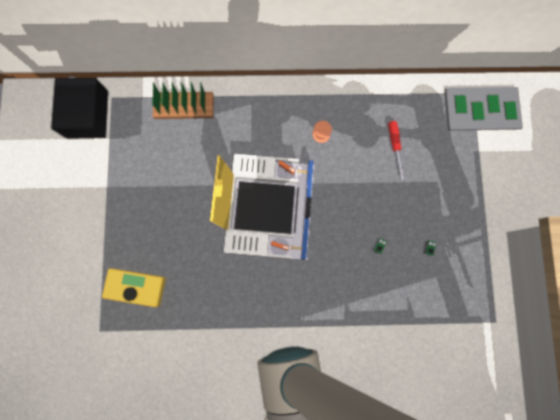

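View pics/side0.png

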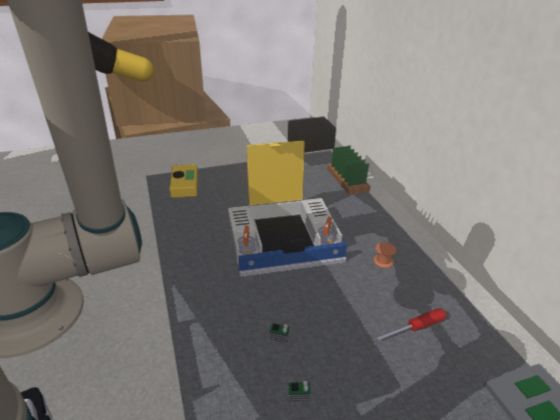

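```bash
cat > h.py <<'E'
from plant import r, optics
import numpy as np, cv2
from scipy.spatial.transform import Rotation as R
C={n:optics.get_calibration(n) for n in("side","top")}
def rot(q): return R.from_quat(np.roll(q,-1))
def ray(n,uv):
    c=C[n]; d=rot(c["orientation"]).apply([(uv[0]-c["cx"])/c["fx"],(uv[1]-c["cy"])/c["fy"],1]); return np.array(c["position"]),d
def onz(n,uv,z):
    p,d=ray(n,uv); return p+d*(z-p[2])/d[2]
def tri(uvt,uvs):   # nearest point of the two rays, and their gap
    p,d=ray("top",uvt); q,e=ray("side",uvs)
    s=np.linalg.lstsq(np.c_[d,-e],q-p,rcond=None)[0]; a=p+s[0]*d; b=q+s[1]*e
    return (a+b)/2,np.linalg.norm(a-b)
def proj(n,P):
    c=C[n]; v=rot(c["orientation"]).inv().apply(np.array(P)-c["position"]); return np.array([c["fx"]*v[0]/v[2]+c["cx"],c["fy"]*v[1]/v[2]+c["cy"]])
def down(phi):  # tool down, closing line (tool y) along world angle phi
    y=np.array([np.cos(phi),np.sin(phi),0]); z=np.array([0,0,-1.]); return np.roll(R.from_matrix(np.c_[np.cross(y,z),y,z]).as_quat(),1)
def blobs(img,lo,hi,amin=6):
    m=cv2.inRange(cv2.cvtColor(img,cv2.COLOR_RGB2HSV),lo,hi)
    n,l,s,c=cv2.connectedComponentsWithStats(m)
    return [(c[i],s[i,4],cv2.minAreaRect(np.argwhere(l==i)[:,::-1].astype(np.float32))) for i in range(1,n) if s[i,4]>=amin]
COL=dict(orange=((3,140,120),(14,255,255)),green=((40,90,30),(90,255,255)),blue=((100,140,60),(125,255,255)),yellow=((20,150,120),(32,255,255)))
E
python3 - <<'E'
from h import *
for n in C:
    im=optics.snapshot(n)
    for k,v in COL.items():
        for c,a,b in blobs(im,*v): print(n,k,c.round(1),a,np.round(b[0],1),np.round(b[1],1),round(b[2]))
t=cv2.imread("pics/top0.png");s=cv2.imread("pics/side0.png")
a=cv2.resize(t[145:270,200:330],(520,500),interpolation=2); b=cv2.resize(t[230:265,365:445],(280,122),interpolation=2)
o=np.zeros((600,800,3),np.uint8);o[:500,:520]=a;o[:122,520:]=b
c=cv2.resize(s[310:405,260:330],(280,380),interpolation=2);o[130:510,520:]=c
cv2.imwrite("pics/c1.png",o)
cv2.imwrite("pics/c2.png",cv2.resize(s[130:280,220:360],(560,600),interpolation=2))
E
```

```text
side orange [328.6 220.4] 19 [328.5 221. ] [6. 3.] 90
side orange [246.1 229.3] 21 [246.  229.5] [7. 2.] 90
side orange [326.  230.2] 29 [325.9 229.9] [3.3 8.4] 11
side orange [245.1 237.9] 8 [245. 238.] [2. 2.] 90
side green [343.2 160.3] 368 [342.8 160.5] [24.5 24.9] 43
side green [189.6 174.2] 70 [189.5 174.5] [9. 7.] 90
side green [352.6 179.5] 37 [351.9 178.9] [12.2  7.2] 53
side green [278.8 329.8] 85 [279.2 328.9] [18.1  8.2] 9
side green [532.2 386.3] 439 [532.2 386.2] [18.2 30.3] 70
side green [298.3 388.8] 122 [299. 388.] [10. 20.] 90
side green [543.5 411.6] 454 [542.5 410. ] [18. 33.] 90
side blue [291.3 256.1] 1230 [292.4 255.4] [ 14.1 107.5] 83
side yellow [132.5  63.7] 711 [132.7  64.1] [39.2 19.9] 18
side yellow [275.1 172.1] 3127 [276.3 172.2] [58.3 58.5] 84
side yellow [183.1 183.1] 568 [183.  180.5] [31. 26.] 90
top orange [24.1 75. ] 21 [24.5 75.5] [19.  1.] 0
top orange [283.8 165.2] 39 [283.7 165.2] [11.4  3.3] 34
top orange [276.7 244.3] 31 [276.9 244.3] [10.8  2.5] 18
top green [160.6  98.6] 244 [160.5  98.5] [23. 15.] 90
top green [174.5  98.3] 96 [174.5  98.5] [21.  5.] 90
top green [183.8  98.3] 72 [184.  98.] [20.  4.] 90
top green [192.9  98.1] 66 [193.   98.5] [19.  4.] 90
top green [202.1  99.1] 45 [202.   99.5] [17.  2.] 90
top green [493.3 103.4] 165 [493.3 103.4] [16.1 10.2] 84
top green [460.5 104. ] 171 [460.5 104. ] [16.7 10. ] 85
top green [477.5 110.4] 168 [477.5 110.2] [16.6 10.1] 84
top green [510.4 110. ] 176 [510.4 110. ] [16.9 10.3] 84
top green [378.6 246.8] 38 [378.8 247.4] [6.3 8. ] 27
top green [429.2 249.3] 40 [429.6 249.5] [6.5 8.2] 11
top green [133.4 280.1] 185 [133.1 280.2] [21.2  9.5] 9
top blue [309.2 178.5] 71 [309.1 179. ] [ 2.1 34.1] 4
top blue [304.6 239.4] 64 [304.7 238. ] [ 1.9 38.1] 4
top yellow [221.6 194.2] 945 [222.1 192. ] [16.3 68.9] 6
top yellow [133.9 288.3] 1209 [133.2 287.4] [57.4 29.6] 9
```

View pics/c1.png

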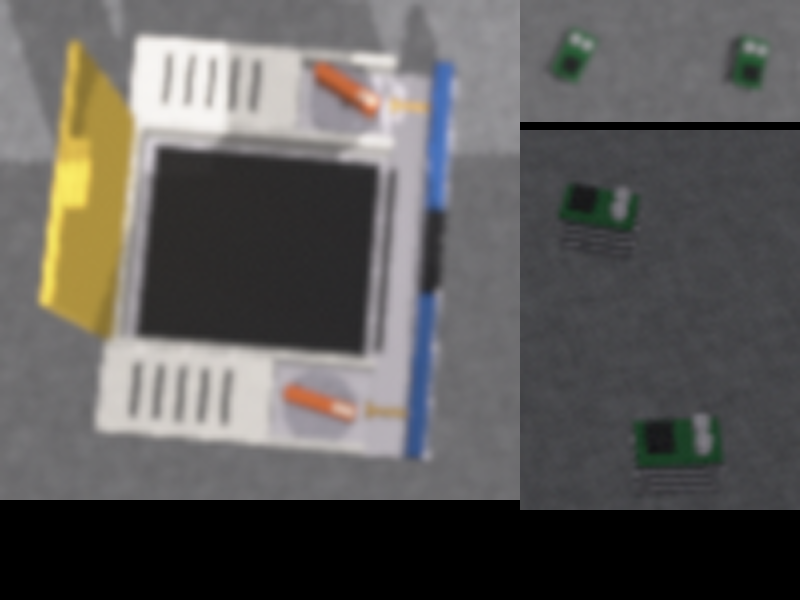

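View pics/c2.png

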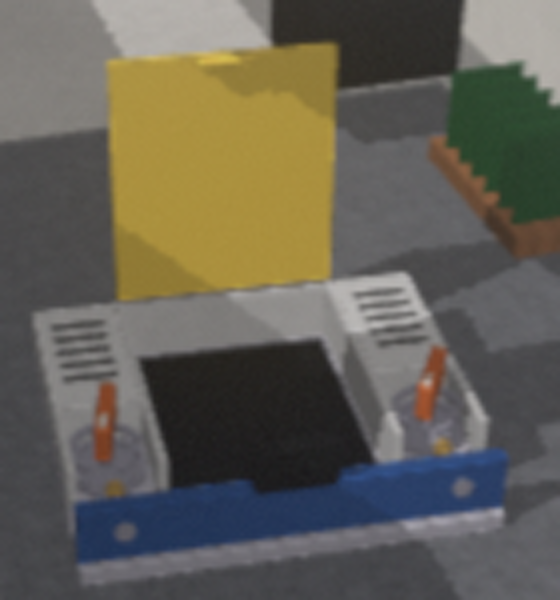

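The top view shows two modules at about (380,246) and (431,248) px, the cams at (280,245) and (286,167), the panel out at column ~307 and the lid upright. Next I'll measure these points properly.

```bash
cat >> h.py <<'E'
def rect(n,im,ctr,half,f):   # minAreaRect of mask f(hsv) near ctr, sub-pixel via 4x upsampling
    u,v=np.round(ctr).astype(int); h=half
    roi=cv2.resize(im[v-h:v+h+1,u-h:u+h+1],None,fx=4,fy=4,interpolation=cv2.INTER_CUBIC)
    m=f(cv2.cvtColor(roi,cv2.COLOR_RGB2HSV).astype(int)).astype(np.uint8)
    k,l,s,c=cv2.connectedComponentsWithStats(m); i=1+np.argmax(s[1:,4])
    b=cv2.boxPoints(cv2.minAreaRect(np.argwhere(l==i)[:,::-1].astype(np.float32)))
    return (b+.5)/4-.5+[u-h,v-h]
def axis(P):  # centre, long-side angle, sizes of a 4-corner rect of world points
    e,f=P[1]-P[0],P[2]-P[1]; a,b=np.linalg.norm(e),np.linalg.norm(f); L=e if a>b else f
    return P.mean(0),np.arctan2(L[1],L[0])%np.pi,max(a,b),min(a,b)
board=lambda h:((h[...,1]>90)&(h[...,0]>35)&(h[...,0]<95))|(h[...,2]>150)
bar=lambda h:(h[...,0]<20)&(h[...,1]>65)&(h[...,2]>110)
def module(imt,ims,ct,cs):
    bt,bs=rect("top",imt,ct,9,board),rect("side",ims,cs,15,board)
    p,g=tri(bt.mean(0),bs.mean(0)); return p,g,axis(np.array([onz("top",x,.03) for x in bt]))
E
python3 - <<'E'
from h import *
r.move_to([0.32,-0.40,0.30],down(0.0))
it,is_=optics.snapshot("top"),optics.snapshot("side")
cv2.imwrite("pics/top1.png",it[:,:,::-1])
for ct,cs in(((380,246),(280,329)),((430,248),(299,388))): print("mod",module(it,is_,ct,cs))
cams=[]
for nm,ct,cs in(("a",(280,245),(246,232)),("b",(286,167),(326,226))):
    b=rect("top",it,ct,12,bar); A=axis(np.array([onz("top",x,.072) for x in b]));bs=rect("side",is_,cs,12,bar)
    print(nm,b.round(1).tolist(),A,"tri",tri(b.mean(0),bs.mean(0)));cams.append(A)
d=cams[1][0]-cams[0][0];yaw=np.arctan2(d[1],d[0]);o=(cams[0][0]+cams[1][0])[:2]/2;
y=np.array([-np.sin(yaw),np.cos(yaw)]);o=o+y*.048
print("span",np.linalg.norm(d),"yaw",yaw,"origin",o,"angles",[(yaw+np.pi/2-A[1]) for A in cams])
def toC(P): return (R.from_euler('z',-yaw).apply(np.array(P)-[*o,0])*1000).round(1)
for uv in((443/4+200,62/4+145),(415/4+200,457/4+145),(437/4+200,250/4+145)): print("panel",toC(onz("top",uv,.05)))
for k in((137,146),(378,165)): print("c",toC(onz("top",(k[0]/4+200,k[1]/4+145),.05)))
print("lid",[toC(tri((u/4+200,v/4+145),(s/4+220,w/4+130))[0]) for u,v,s,w in((75,42,337,44),(40,303,108,60))])
E
```

```text
mod (array([ 0.46599253, -0.20978832,  0.02146009]), np.float64(0.0058845250120101965), (array([ 0.46261926, -0.20695395,  0.03      ]), np.float64(2.66673386913376), np.float64(0.02254007998207572), np.float64(0.0176578829455398)))
mod (array([ 0.45805408, -0.33888718,  0.02191858]), np.float64(0.006189332285139232), (array([ 0.45463601, -0.33501237,  0.03      ]), np.float64(2.7946833924363017), np.float64(0.021435295790210928), np.float64(0.017818833360751456)))
a [[269.7, 244.5], [271.2, 239.9], [288.8, 245.8], [287.3, 250.4]] (array([0.47022305, 0.04554823, 0.072     ]), np.float64(1.229706584674798), np.float64(0.04499075559019675), np.float64(0.011849292291937756)) tri (array([0.47088819, 0.04574436, 0.03791162]), np.float64(0.0034922369071848183))
b [[275.9, 163.6], [279.6, 158.3], [295.9, 169.5], [292.2, 174.8]] (array([0.66592271, 0.02527748, 0.072     ]), np.float64(0.9320338836680149), np.float64(0.04988749915614768), np.float64(0.016510916047760966)) tri (array([0.66865749, 0.02514077, 0.05889938]), np.float64(0.0015642641792095577))
span 0.1967466921037396 yaw -0.10321281748951429 origin [0.5730183  0.08315741] angles [np.float64(0.23787692463058407), np.float64(0.5355496256373673)]
panel [ 125.7 -110.1   50. ]
panel [-126.3 -111.    50. ]
panel [   3.7 -115.1   50. ]
c [54.1 79.3 50. ]
c [ 54.9 -73.9  50. ]
lid [array([ 72.6,  96. , 215.3]), array([-68.7,  98.9, 215.4])]
```

View pics/top1.png

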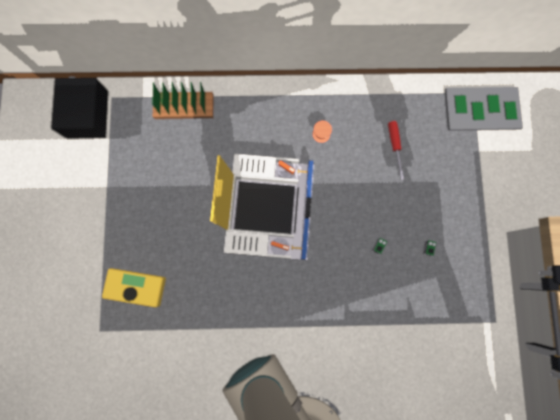

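The arm has moved clear and no further modules appear, so there are two. The chassis checks out: cam span 197 mm and panel corners at ±126. The board mask missed the light connector, so I'll refine it.

```bash
python3 - <<'E'
import cv2
t=cv2.imread("pics/top1.png");s=cv2.imread("pics/side0.png")
h=cv2.cvtColor(t,cv2.COLOR_BGR2HSV)
print(h[237:256,372:389,1]);print(h[237:256,372:389,2])
h=cv2.cvtColor(s,cv2.COLOR_BGR2HSV)
print(h[320:342:2,266:294:2,1]);print(h[320:342:2,266:294:2,2])
E
```

```text
[[  5   5   7   7   7   5   3  13  20  17  10   5   5   5   7   7   7]
 [  5   7   5   5   5   5  13  32  42  41  32  20  10   5   5   5   7]
 [  5   5   5   5   5   6  23  35  33  37  48  50  38  20  10   7   7]
 [  5   5   5   5   5  12  33  24  13  17  39  59  56  46  30  13   5]
 [  5   5   5   5   3  30  43  24   9  12  29  34  34  45  48  23   3]
 [  2   5   7   5  15  54  75  50  27  30  27  14  14  29  41  25   5]
 [  5   5   5   6  28  80 112 101  78  68  43  19  16  28  34  15   5]
 [  7   7   3  12  52 101 129 135 130 114  84  51  42  40  26  10   5]
 [  5   5   6  31  74 109 124 128 135 135 123 101  77  42  17   5   5]
 [  5   5  12  49  91 106  98  91 110 126 129 112  71  29   9   5   5]
 [  5   3  31  74 101 103  58  36  54  91 109  90  46  17   5   7   7]
 [  8   9  50  93 108  88  30   7  30  77  88  64  25   7   5   4   5]
 [  6  16  61 103 111  91  54  36  50  85  77  43  15   5   5   7   7]
 [  8   9  51  90 110 107  91  82  86  86  62  25   7   5   7   5   7]
 [  8   6  19  50  82  93 100 102 103  82  44  17   5   5   7   7   7]
 [  7   5   3   9  26  47  65  86  
[... 2199 characters left out ...]
  14  10  15  17  17  13  20  15  16  14  15  11]]
[[ 76  76  72  73  71  70  74  72  75  74  68  67  71  72]
 [ 76  78  76  69  69  73  76  72  68  68  70  72  73  72]
 [ 78  79  72  56  32  41  45  64  66  92  96  77  77  73]
 [ 74  76  68  50  29  28  29  60  63 108 112  68  70  74]
 [ 73  71  65  39  26  25  38  62  74 115  98  64  70  74]
 [ 71  70  61  56  49  37  51  64  74 118  93  60  75  75]
 [ 70  71  55  53  56  57  61  62  64  84  68  64  72  74]
 [ 72  70  68  69  67  59  49  50  49  55  54  69  73  72]
 [ 72  71  68  69  70  64  59  59  63  68  68  66  71  72]
 [ 73  74  66  75  72  57  60  60  62  71  75  79  71  70]
 [ 73  79  71  74  67  61  61  59  64  69  65  73  70  69]]
```

```bash
cat >> h.py <<'E'
def rect(n,im,ctr,half,f):   # minAreaRect of all mask f(hsv) points near ctr, 4x upsampled
    u,v=np.round(ctr).astype(int); h=half
    roi=cv2.resize(im[v-h:v+h+1,u-h:u+h+1],None,fx=4,fy=4,interpolation=cv2.INTER_CUBIC)
    m=f(cv2.cvtColor(roi,cv2.COLOR_RGB2HSV).astype(int)).astype(np.uint8)
    m=cv2.morphologyEx(m,cv2.MORPH_OPEN,np.ones((5,5)))
    b=cv2.boxPoints(cv2.minAreaRect(np.argwhere(m)[:,::-1].astype(np.float32)))
    return (b+.5)/4-.5+[u-h,v-h]
def module(imt,ims,ct,cs):
    bt,bs=rect("top",imt,ct,11,lambda h:h[...,1]>38),rect("side",ims,cs,16,lambda h:h[...,1]>45)
    p,g=tri(bt.mean(0),bs.mean(0)); return p,g,axis(np.array([onz("top",x,.03) for x in bt]))
E
python3 - <<'E'
from h import *
it,is_=optics.snapshot("top"),optics.snapshot("side")
for ct,cs in(((380,246),(280,329)),((430,248),(299,388))):
    p,g,A=module(it,is_,ct,cs); print("tri",p.round(4),g.round(4),"top@.03",A)
    print(onz("side",rect("side",is_,cs,16,lambda h:h[...,1]>45).mean(0),.03))
E
```

```text
tri [ 0.4682 -0.2114  0.0234] 0.0004 top@.03 (array([ 0.46760866, -0.20973067,  0.03      ]), np.float64(2.6273788741108484), np.float64(0.03824883081189343), np.float64(0.02267947094367393))
[ 0.4665293 -0.2166463  0.03     ]
tri [ 0.4606 -0.3399  0.0229] 0.001 top@.03 (array([ 0.45976717, -0.33711064,  0.03      ]), np.float64(2.8610807871090183), np.float64(0.037704317785587006), np.float64(0.02291604424930134))
[ 0.45915622 -0.34421617  0.03      ]
```

```bash
cat >> h.py <<'E'
O=np.array([0.5730,0.0832]); YAW=-0.103
def W(x,y,z): return np.array([*(R.from_euler('z',YAW).apply([x,y,0])[:2]+O),z])  # chassis -> world, m
def toC(P): return R.from_euler('z',-YAW).apply(np.array(P)-[*O,0])
def near(pos,phi):  # closing line phi mod pi, half turn with the smaller last joint
    return min((q for q in (down(phi),down(phi+np.pi)) if r.inverse_kinematics(pos,q) is not None),key=lambda q:abs(r.inverse_kinematics(pos,q)[5]))
def find():  # modules on the bench, from both views
    it,is_=optics.snapshot("top"),optics.snapshot("side"); out=[]
    S=[c for c,a,b in blobs(is_,*COL["green"],amin=15)]
    for c,a,b in blobs(it,*COL["green"],amin=12):
        p=onz("top",c,.03)
        if not(.2<p[0]<.75 and -.6<p[1]<.45) or c[0]<165 and c[1]>260: continue
        s=min(S,key=lambda s:np.linalg.norm(s-proj("side",p)))
        if np.linalg.norm(s-proj("side",p))>20: print("no side match",c); continue
        m=module(it,is_,c,s); sd=onz("side",rect("side",is_,s,16,lambda h:h[...,1]>45).mean(0),.03)
        out.append(((m[2][0]+sd)/2,m[2][1],m[0][2],m[2][2:]))
    return out
def pick(p,ang):
    q=near(p,ang+np.pi/2); r.gripper_to(.07)
    r.move_to([p[0],p[1],.12],q)
    if r.move_l([p[0],p[1],.007],vel=.12,guard=12): print("touched",r.get_ee_pos())
    r.gripper_to(0.0,f_grip=25); print("opening",r.get_opening(),r.get_finger_force())
    r.move_l([p[0],p[1],.17],vel=.2); print("lifted",r.get_opening())
def place(x,y):
    if not .015<r.get_opening()<.04: raise SystemExit("no grasp")
    P=W(x,y,.17); r.move_to(P,near(P,YAW))
    print("carried",r.get_opening())
    if not .015<r.get_opening()<.04: raise SystemExit("dropped")
    P[2]=.024; print("guard",r.move_l(P,vel=.1,guard=10),r.get_ee_pos()[2]); r.gripper_to(.036); P[2]=.17; r.move_l(P,vel=.2)
E
python3 - <<'E'
from h import *
M=find(); print(M)
if len(M)==2:
    pick(*M[0][:2]); place(-.026,-.02)
    r.move_to([0.32,-0.40,0.30],down(0.0)); print(find(),r.get_t())
    cv2.imwrite("pics/top2.png",cv2.resize(optics.snapshot("top")[140:270,200:460,::-1],None,fx=3,fy=3))
E
```

```text
[(array([ 0.46707126, -0.21314179,  0.03      ]), np.float64(2.6273789231838625), np.float64(0.023281597686790778), (np.float64(0.03824883186667621), np.float64(0.022399855189637205))), (array([ 0.45944529, -0.34066043,  0.03      ]), np.float64(2.8689390199562923), np.float64(0.022842880454268355), (np.float64(0.03767025284342531), np.float64(0.023010513009526164)))]
opening 0.01982409197710239 25.00012993812561
lifted 0.020095511014818008
carried 0.019491761866540305
guard False 0.024583356935052657
no side match [273.12195122 216.75609756]
[(array([ 0.45942479, -0.34065212,  0.03      ]), np.float64(2.868938912710057), np.float64(0.02284159573580674), (np.float64(0.03779509678950598), np.float64(0.02301050515984608)))] 13.3917
```

View pics/top2.png

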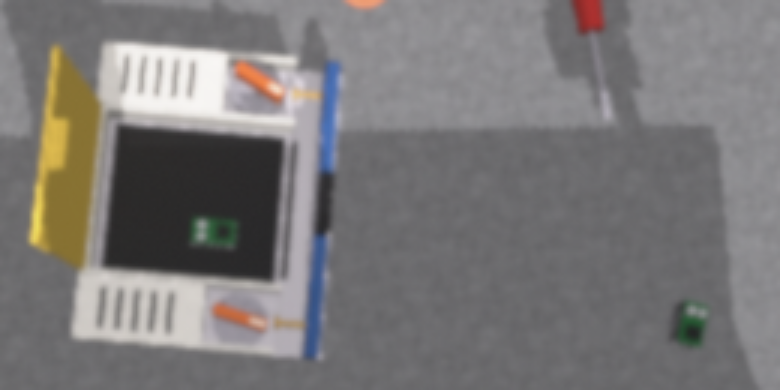

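The module at (205,232) in the crop lies flat in the bay. Next are the second module and opening the cams.

```bash
cat >> h.py <<'E'
def cam(x,a0,a1,f=45,zt=.052):  # grip the bar at turn a0 and bring it to a1
    P=W(x,-.048,zt); H=P+[0,0,.08]; q=lambda a,k:down(YAW-a+k*np.pi)
    j6=lambda a,k:abs(r.inverse_kinematics(H,q(a,k))[5]) if r.inverse_kinematics(H,q(a,k)) is not None else 9
    k=min((0,1),key=lambda k:max(j6(a0,k),j6(a1,k)))
    r.gripper_to(.05); r.move_to(H,q(a0,k))
    if r.move_l(P,vel=.08,guard=8): print("touched",r.get_ee_pos())
    r.gripper_to(0,f_grip=f); print("cam grip",r.get_opening())
    n=int(abs(a1-a0)/.15)+1
    for a in np.linspace(a0,a1,n+1)[1:]:
        r.move_to(P,q(a,k))
    r.hold(.3); print("turned",a1,r.get_torque().round(2),r.get_wrist_force().round(1),r.get_opening())
    r.gripper_to(.05); r.move_l(H,vel=.2)
def bars():
    it=optics.snapshot("top"); o=[]
    for x in(-.099,.099):
        A=axis(np.array([onz("top",u,.072) for u in rect("top",it,proj("top",W(x,-.048,.072)),11,bar)])); o.append((toC(A[0])*1000,(YAW+np.pi/2-A[1]),A[2:]))
    return o
E
python3 - <<'E'
from h import *
M=find(); print(M)
pick(*M[0][:2]); place(.026,-.02)
cam(-.099,.24,-.02); cam(.099,.536,-.02)
r.move_to([0.32,-0.40,0.30],down(0.0)); print(bars(),r.get_t())
cv2.imwrite("pics/top3.png",cv2.resize(optics.snapshot("top")[140:270,200:340,::-1],None,fx=4,fy=4))
E
```

```text
no side match [273.22222222 216.66666667]
[(array([ 0.45945251, -0.34067843,  0.03      ]), np.float64(2.8610807144524837), np.float64(0.02287409532546436), (np.float64(0.037678337074553814), np.float64(0.022916044384628825)))]
opening 0.019919632756497267 2.5000230967998505
lifted 0.020007894807618734
carried 0.019604898345211657
guard False 0.024682346231713042
cam grip 0.009836288138557116
turned -0.02 [-0.54 -0.88 -0.37] [ 4.2 -2.5 -3.7] 0.00956345547576597
cam grip 0.0096564986516664
turned -0.02 [-0.69 -0.75 -0.42] [ 4.  -2.9 -2.5] 0.00931816191523812
[(array([-98.55429456, -48.08449619,  72.        ]), np.float64(0.00997469971076459), (np.float64(0.04473573378591464), np.float64(0.012156058535111777))), (array([ 97.58232515, -48.67850934,  72.        ]), np.float64(-0.012464634592781687), (np.float64(0.04671890020797112), np.float64(0.018010092117192456)))] 36.25
```

View pics/top3.png

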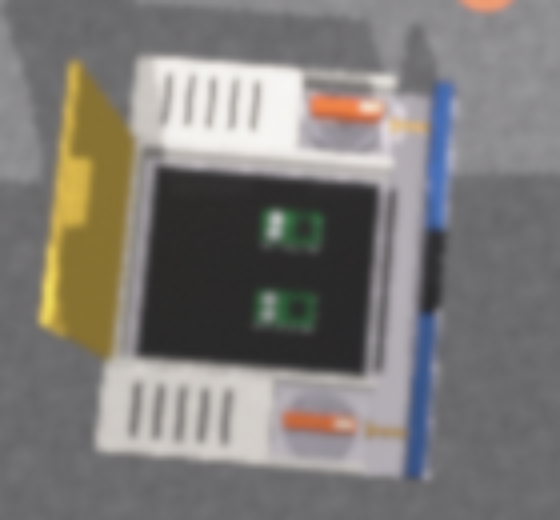

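Both modules sit in the bay and both cams are open (~0 rad). I'll push the panel home.

```bash
python3 - <<'E'
from h import *
r.gripper_to(0)
P=W(0,-.15,.058); H=P+[0,0,.1]; r.move_to(H,near(H,YAW)); r.move_l(P)
print("first",r.move_l(W(0,-.102,.058),vel=.03,guard=25),toC(r.get_ee_pos()),r.get_wrist_force())
print("push",r.move_l(W(0,-.088,.058),vel=.02,guard=18),toC(r.get_ee_pos()),r.get_wrist_force())
r.hold(.3); print(toC(r.get_ee_pos()),r.get_wrist_force())
r.move_l(W(0,-.15,.058)); r.move_l(H)
r.move_to([0.32,-0.40,0.30],down(0.0)); print(bars(),r.get_t())
cv2.imwrite("pics/top4.png",cv2.resize(optics.snapshot("top")[140:270,200:340,::-1],None,fx=4,fy=4))
E
```

```text
first False [-3.23286518e-05 -1.03384979e-01  5.80078270e-02] [-1.58037949 -5.6447978   0.68593414]
push True [ 2.82494330e-05 -1.02714245e-01  5.80779636e-02] [ 0.4223307  -3.97589322  3.09970525]
[-7.44524943e-06 -1.02761787e-01  5.79625061e-02] [-0.55984976 -4.9810157   3.57553873]
[(array([-98.58335743, -50.58105533,  72.        ]), np.float64(0.01616278235192392), (np.float64(0.04975711712743368), np.float64(0.012137776494211328))), (array([ 96.69751612, -51.85053448,  72.        ]), np.float64(0.14967546883710092), (np.float64(0.05378304093598757), np.float64(0.019607097723880914)))] 45.0417
```

View pics/top4.png

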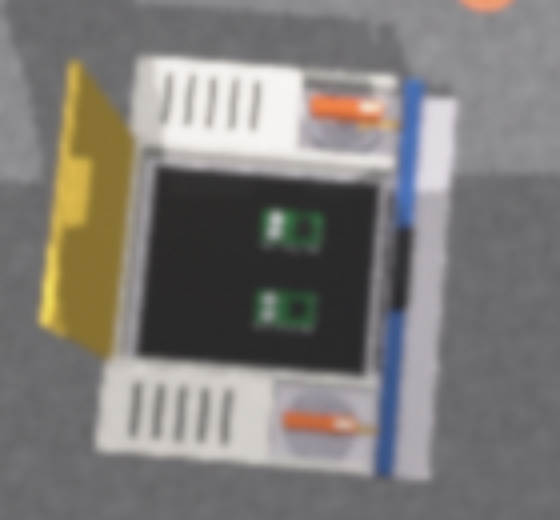

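The panel is nearly home, now at column ~395 in the crop, but the guard tripped early. I'll push again with one continuous motion.

```bash
python3 - <<'E'
from h import *
r.gripper_to(0)
P=W(0,-.125,.058); H=P+[0,0,.1]; r.move_to(H,near(H,YAW)); r.move_l(P); r.hold(.3)
for y in np.arange(-.106,-.0935,.001):
    g=r.move_l(W(0,y,.058),vel=.02,guard=30); r.hold(.1); f=R.from_euler('z',-YAW).apply(r.get_wrist_force()); print(round(y,4),g,(toC(r.get_ee_pos())[1]*1e3).round(2),f.round(1))
    if g or f[1]<-16: break
r.move_l(P); r.move_l(H); print(r.get_t())
E
```

```text
-0.106 False -106.12 [0.1 0.  0. ]
-0.105 False -105.51 [-0.1 -2.5  0.2]
-0.104 False -104.58 [ 0.1 -4.8 -0. ]
-0.103 False -103.63 [-0.2 -5.6  0.4]
-0.102 False -102.98 [ 0.5 -5.9  0.4]
-0.101 False -102.36 [-0.3 -7.   0.2]
-0.1 False -101.77 [-0.4 -7.7 -0.1]
-0.099 False -101.4 [ 0.  -9.5 -1.1]
-0.098 False -101.36 [ -0.7 -11.6   0.8]
-0.097 False -101.39 [  0.2 -15.3  -0.2]
-0.096 False -101.35 [  0.3 -17.2   0.4]
53.95
```

Home stop felt at y = −101.4 mm. I'll lock the cams.

```bash
python3 - <<'E'
from h import *
for x in(-.099,.099): cam(x,0,1.46,f=55)
r.move_to([0.32,-0.40,0.30],down(0.0)); print(bars(),r.get_t())
cv2.imwrite("pics/top5.png",cv2.resize(optics.snapshot("top")[140:270,200:340,::-1],None,fx=4,fy=4))
E
```

```text
cam grip 0.009550665590374334
turned 1.46 [ 0.02 -0.96  0.73] [ 5.2 -0.8 -3. ] 0.009595303915975614
cam grip 0.009461888546530812
turned 1.46 [-0.07 -0.87  0.72] [ 4.1  0.6 -2.8] 0.009464677241191422
[(array([-97.84952495, -48.60104745,  72.        ]), np.float64(0.7815190718076204), (np.float64(0.04024752773348626), np.float64(0.03206444683582555))), (array([ 99.47034945, -50.07791234,  72.        ]), np.float64(0.9504105909276837), (np.float64(0.048585963439545334), np.float64(0.03330339307145926)))] 71.475
```

View pics/top5.png

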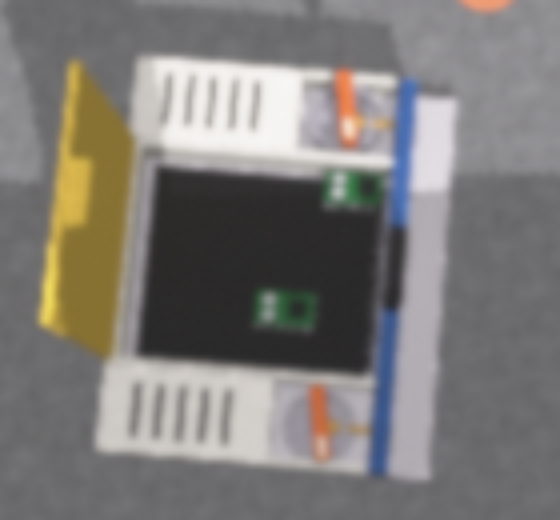

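Cams are locked. One module was knocked to the bay's far corner, crop (352,188), so I'll check that it lies flat and inside.

```bash
python3 - <<'E'
from h import *
it,is_=optics.snapshot("top"),optics.snapshot("side")
for n,im in(("top",it),("side",is_)):
    for c,a,b in blobs(im,(40,60,30),(90,255,255),amin=8):
        p=toC(onz(n,c,.042))*1e3
        if abs(p[0])<90 and abs(p[1])<120: print(n,c.round(1),a,p.round(1),np.round(b[1],1))
a=cv2.resize(is_[180:280,220:360,::-1],(700,500),interpolation=2); cv2.imwrite("pics/s5.png",a)
E
```

```text
top [289.9 187.1] 51 [ 53.6 -62.6  42. ] [7. 8.]
top [280.9 187.4] 8 [ 50.8 -39.7  42. ] [4.1 1.7]
top [263.9 215.6] 18 [-25.3  -3.1  42. ] [7. 2.]
top [273.3 216.6] 75 [-25.8 -27.   42. ] [9. 9.]
side [306.5 236.8] 13 [ 46.2 -61.   42. ] [5.8 3.6]
```

View pics/s5.png

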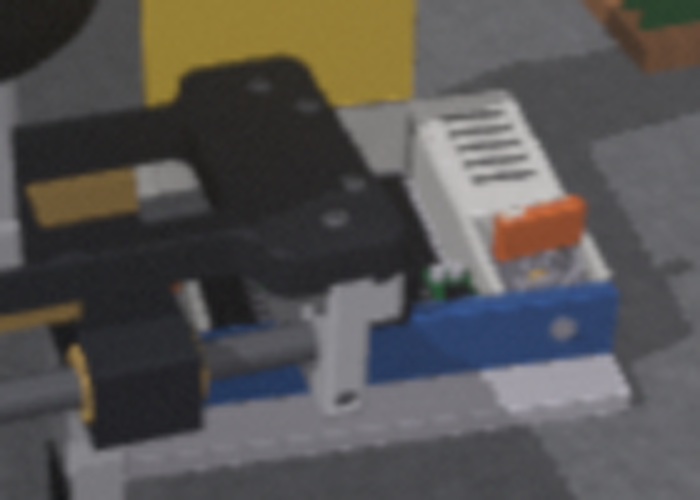

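The knocked module is flat at about (52,−55) mm, inside the walls. I'll swing the lid.

```bash
python3 - <<'E'
from h import *
r.gripper_to(0)
d=.150
def T(th): return W(0,.086-d*np.cos(th)+.001*np.sin(th)+.009,.054+d*np.sin(th)+.001*np.cos(th)-.001)
H=W(0,-.05,.36); r.move_to(H,near(H,YAW))
H=W(0,.15,.36); r.move_l(H,vel=.25)
S=W(0,.15,.19); r.move_l(S,vel=.2)
for th in [1.72,*np.arange(1.6,0.05,-.1),.05]:
    if r.move_l(T(th),vel=.12,guard=25): print("guard",th,r.get_wrist_force()); break
else:
    print(toC(r.get_ee_pos()),r.get_wrist_force())
    for z in np.arange(.058,.047,-.001):
        g=r.move_l(W(0,-.064,z),vel=.03,guard=35); r.hold(.1); f=r.get_wrist_force()[2]
        print(round(z,3),g,r.get_ee_pos()[2].round(4),f.round(1))
        if g or f>22: break
    r.hold(.3); r.move_l(W(0,-.064,.16),vel=.1)
    r.move_to([0.32,-0.40,0.30],down(0.0))
print(r.get_t())
cv2.imwrite("pics/top6.png",cv2.resize(optics.snapshot("top")[140:270,200:340,::-1],None,fx=4,fy=4))
E
```

```text
[-0.00017814 -0.05473892  0.06141435] [ 0.55931007 -0.68713573  0.23538952]
0.058 False 0.058 0.4
0.057 False 0.0569 -0.2
0.056 False 0.0559 0.5
0.055 False 0.0549 0.7
0.054 False 0.0539 0.4
0.053 False 0.0537 4.7
0.052 False 0.0536 10.6
0.051 False 0.0535 15.6
0.05 False 0.0534 19.8
0.049 False 0.0532 25.5
88.5083
```

View pics/top6.png

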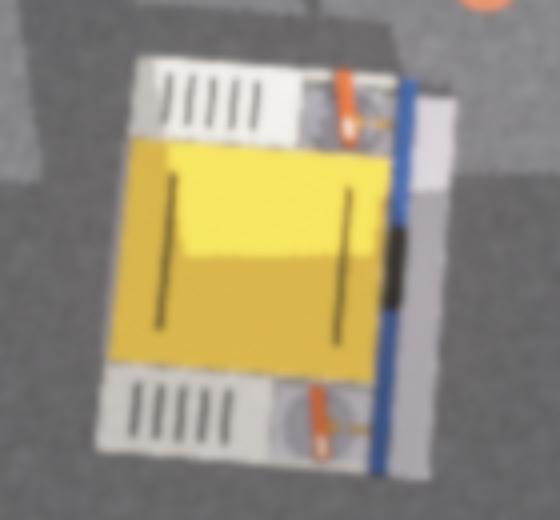

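The lid is flat up to the panel (edge at column ~384) and both bars read about 1.4 rad. One numeric check of the edge, then I'll hand in.

```bash
python3 - <<'E'
from h import *
it=optics.snapshot("top"); c=max(blobs(it,(18,100,100),(34,255,255)),key=lambda b:b[1] if b[0][0]>200 else 0)
P=np.array([toC(onz("top",u,.055)) for u in cv2.boxPoints(c[2])])*1e3; print(P.round(1))
if -86<P[:,1].min()<-70 and P[:,1].max()<95: print(r.sign_off(),r.get_t())
E
```

```text
[[-69.3  84.5  55. ]
 [ 74.   86.9  55. ]
 [ 73.1 -81.7  55. ]
 [-70.2 -80.3  55. ]]
the job is handed in; nothing more can be done
the job is handed in; nothing more can be done
```

The job is handed in, and I don't know the verdict: both modules are in the bay, the panel is home with both cams at about 1.4 rad, and the lid stayed shut after I let go (the images show only two modules).

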